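# Vent the pot and snap its lid knob back on

## Robot

A 6-joint arm with a two-finger parallel gripper is mounted at the origin on the work surface. World frame = base frame: x ahead of the robot, y to its left, z up, the work surface at z = 0. Lengths are in m, angles in rad, forces in N, time in s.
With the tool pointing down it reaches from about 0.35 to 0.725 m from the base axis. Payload 4.3 kg.
Tool frame: the origin (TCP) lies at the very end of the fingers, on their centre line; the grasp point (between the pads) lies 19 mm behind it; y points along the fingers, x is the direction in which the jaws open and shut, and the axes are right-handed (so a half turn about y gives the same grasp; the last joint's range is limited). The gripper opens to 85 mm and grips with 20 to 120 N. Pads are 22 mm wide; open, the fingers measure 114 mm over their backs; the gripper's body (76 mm by 85 mm) begins 54 mm behind the grasp point. The pads swing forward as they close: fully open they stand 13 mm farther back than shut.
Start: joints at [-1.238, 0.377, 0.081, 1.274, 0, 1.46], TCP at [0.246, -0.52, 0.231] pointing down, gripper open.
Joint ranges: [-2.72, 2.72], [-0.84, 1.66], [-1.02, 1.22], [-1.77, 2.12], [-1.37, 1.28], [-3.14, 3.14]. Speed limits (rad/s): [2.57, 2.57, 3.14, 3.14, 3.14, 3.14].

## Interface

Orientations are given as a rotation vector (axis times angle).
In Python, from cell import sense, read_camera, camera_model, finish_job gives the robot as it stands.
- The arm moves only by the shell command python3 -m creep 'ROWS'. ROWS is JSON, a list of rows, each an object with "fingers": the opening, from 0 (shut) to 1 (fully open); "xyz": the shift along the tool's x, y, z in m, a list of three; "rot": the turn, a rotation vector about the tool's x, y, z in rad, a list of three. In form: [{"fingers": fingers, "xyz": [x, y, z], "rot": [wx, wy, wz]}, ...]. A call has 1 to 20 rows; each row shifts and turns the commanded pose from where the row before left it, along the tool's axes as they then stand; what a row does not reach is not made up. A row lasts 1/10 s, in which the tool goes at most 50 mm and 8.59 degrees, less where a joint would pass 70% of its speed; a pose out of reach is approached as far as the arm can. A call with a gripper value outside its range is refused whole. The fingers move at their own pace and stop on an object; the grip force is fixed at half the most. Time passes only in rows, so rows that do not move let the fingers close. It gives the time, the measured TCP pose, the force and the opening at its end, in the units of the state.
- sense(): the state, without advancing time (a new reading comes with each control period).
- read_camera(name): name is "side" or "top" or "wrist"; returns (picture, depth): 420x560x3 uint8, blue, green, red; 420x560 float32, m along the optical axis (not along the pixel's ray), 0 where there is no reading.
- camera_model(name): a dict with "fx", "fy", "cx", "cy" (pixels), "R" (3x3) and "t" (3): a world point X has camera coordinates R X + t; the wrist camera has in their place "tool_from_camera" (4x4, takes a point from camera to tool coordinates, whose origin is the TCP and whose axes are the tool frame's). Camera axes: x right, y down, z forward; pixel columns grow to the right and rows downward; lengths in m; the calibration is good to about 2 mm. A picture is of the moment at which its call begins: read the wrist's pose just before it. camera_model takes no time and is no camera call.
- finish_job(): hands the job in, once; it reports no verdict.
The state is a dict: "time": time; "joint_pos": joint angles; "qvel": joint speeds; "joint_efforts": joint torques, N m; "tcp_pos": TCP position; "ee_rot": TCP orientation; "wrist_force": force on the tool from outside, world axes, zero at the start; "moment": the same for the moment, N m; "width": finger opening in m.
Only numpy, scipy, OpenCV 4.12 (cv2) and the standard library are available. Lean on these libraries where they do the work, as an engineer would, in place of code of your own. Each camera call takes 0.05 s, during which the arm holds its last target.

## Task

The black silicone knob has come off the lid of the white enamel pot. First relieve the pot: twist the red vent knob on the lid clockwise to its stop and let go of it, so that it is back at rest. Then set the black knob, open side down, over the steel stud in the middle of the lid and press straight down until it clicks and goes fully home on its seat; do not let up at the click: the job finishes while you are still holding it pressed down firmly, with about 15 N, with the fingers. Leave the other things where they stand.

Things in the scene. Friction and masses are not known exactly. Their poses are not given: they have to be found in the camera images.
- pot: White enamel pot with blue rim and its lid on, 250 mm in diameter; it stands fast. The flat top of the lid is 108 mm above the counter. Two blue loop handles stick out 41 mm at its +x and -x sides, 72 to 84 mm up. Origin: centre of the underside. On its z axis the lid carries the bare stud; the vent knob stands 88 mm from that axis, towards the pot's -y.
- seat: Round steel washer, 42 mm across, round the foot of the stud, fixed to the lid; its top face, on which the black knob must come to rest, is 12 mm above the flat of the lid. Origin: centre of its underside, 4 mm below the top face.
- seat_top (a point): Centre of the top face of the seat washer, on the stud's axis, 120 mm above the counter. The black knob's lower edge rests here when fully home.
- stud_top (a point): Top of the upright steel stud, 24 mm above seat_top. Stud 19 mm thick, its top 7 mm taper to 9 mm. Four sprung brass detents bulge to 27 mm across, widest 9 mm above the seat. A cap pushed down meets them with its edge about 15 mm above the seat; resistance grows to a peak of about 8 to 12 N, then drops (the click) when the edge is about 6 mm above the seat.
- vent (a joint): Turn of the red vent knob, rad: 0 at rest, growing as it turns clockwise seen from above, hard stop at 1.0. A spring brings it back to 0 when let go; the turning moment is 0.04 N m at rest, rising to 0.14 N m at the stop.
- vent_grip (a point): Grip point of the red vent knob: a bar 44 mm long (along this point's x), 12 mm thick (along y), 30 mm tall. The point is on the turning axis, 26 mm above the flat of the lid (134 mm above the counter), 20 mm above the underside and 10 mm below the top of the bar. Below the bar there is a 6 mm gap to the lid, with a 42 mm wide steel disc 4 mm thick on the lid.
- cap_center (a point): Centre, half-way up, of the loose black silicone lid knob: a plain upright cylinder 43 mm in diameter, 36 mm tall, flat closed top, open side down on the counter (this point is 18 mm above its lower edge). When fully home this point is 18 mm above seat_top.
- cap: The same black silicone lid knob; origin at the centre of its lower edge plane, z up towards its closed top. In its underside a hole 23 mm wide through a 3.5 mm lip, widening behind the lip to 31 mm, 26 mm deep in all. Mass about 45 g.
- tiffin: Stacked stainless steel tiffin carrier of three tiers, latched, 145 mm over its clips, 227 mm tall with its handle; bystander. Origin: centre of the underside.
- ramekin: Small clear glass ramekin, 72 mm across, 42 mm tall; bystander. Origin: centre of the underside.
- spoon_rest: Bamboo spoon rest (200 x 88 x 20 mm) with a wooden spoon on it, the handle sticking out 40 mm at one end; bystander. Origin: centre of the underside, x along its length.
- tumbler: Steel tumbler, 72 mm across, 95 mm tall; bystander. Origin: centre of the underside.
- spice_jar: Amber glass spice jar with a red cap, 56 mm across, 100 mm tall; bystander. Origin: centre of the underside.

How it is judged:
By the outcome, as a careful person would: the job done as asked, in the order asked, and still so for the second after the job is handed in, while the arm keeps its last pose, push and grip.
It also fails if it takes over 58 s, if anything falls off the work surface, if the arm or the gripper's body presses on something with over 40 N, if the wrist force passes 120 N, or if a joint passes its speed limit or range.

## Working session

There is one attempt and no reset: what is moved stays moved. The work goes in short steps, Python scripts to look and compute and a shell command to move; the robot and the scene stay as the last step left them, time stands still between calls to the robot, and variables do not carry over. Pictures are saved under pics/ and viewed, and the job is handed in when it is done.

```bash
ls; mkdir -p pics
cat > h.py <<'E'
import numpy as np, cv2
from scipy.spatial.transform import Rotation as Ro
from cell import sense, read_camera, camera_model, finish_job
def snap(name,tag):
    s=sense(); im,d=read_camera(name); cv2.imwrite(f'pics/{tag}.png',im); np.savez(f'pics/{tag}.npz',d=d,im=im,p=s['tcp_pos'],r=s['ee_rot']); return s,im,d
def toworld(name,d,p=None,r=None):
    m=camera_model(name); h,w=d.shape; v,u=np.mgrid[:h,:w]
    P=np.stack([(u-m['cx'])/m['fx']*d,(v-m['cy'])/m['fy']*d,d],-1)
    if name=='wrist':
        T=np.array(m['tool_from_camera']); P=P@T[:3,:3].T+T[:3,3]
        return P@Ro.from_rotvec(r).as_matrix().T+np.array(p)
    return (P-np.array(m['t']))@np.array(m['R'])
E
python3 - <<'E'
from h import *
for n in ('side','top','wrist'): s,_,_=snap(n,n+'0')
print(s)
print(Ro.from_rotvec(s['ee_rot']).as_matrix().round(3))
E
```

```text
pics
{'time': 0.1, 'joint_pos': array([-1.23828838e+00,  3.78000815e-01,  7.97886616e-02,  1.27435546e+00,
        7.20731907e-06,  1.46051388e+00]), 'qvel': array([ 0.00125281, -0.00119037,  0.00185766, -0.00199498, -0.00066123,
        0.00052847]), 'joint_efforts': array([ 1.49831125e-03, -4.64694643e+01,  2.70582390e+01,  1.19886667e-02,
       -3.29124043e-05,  8.00537578e-06]), 'tcp_pos': array([ 0.24620021, -0.51901095,  0.23045939]), 'ee_rot': array([-1.38559455,  0.87815201, -0.87588939]), 'wrist_force': array([ 1.8533195 ,  0.69254742, -0.05847038]), 'moment': array([ 0.02714274, -0.03860682,  0.02839453]), 'width': 0.08530482000832472}
[[ 0.428 -0.001  0.904]
 [-0.904  0.002  0.428]
 [-0.002 -1.     0.   ]]
```

View pics/top0.png

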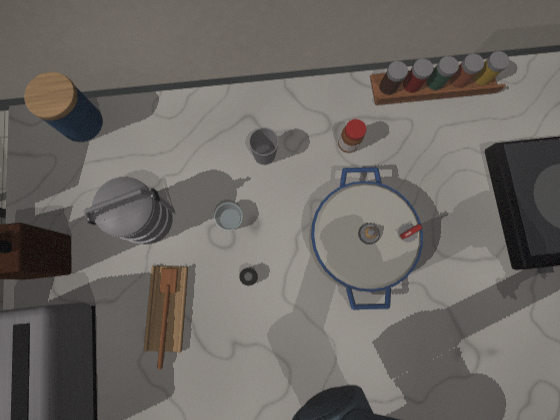

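View pics/side0.png

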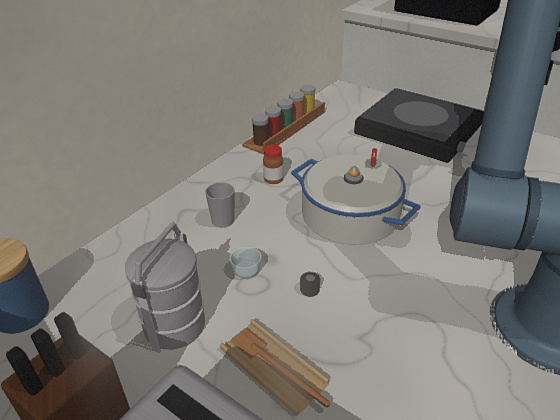

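View pics/wrist0.png

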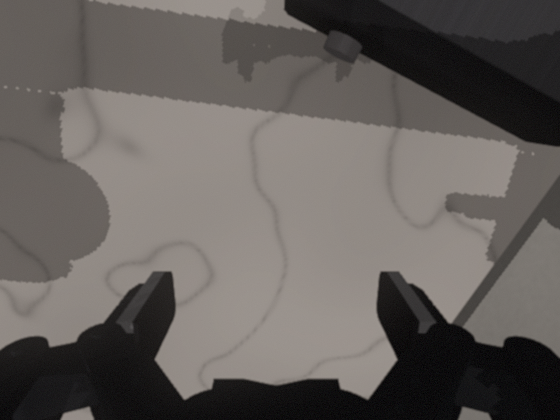

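The top view shows the pot at (368,235), its stud at (369,233), the red vent at (411,232) and the black cap at (248,276). The side view agrees. Next I measure them.

Run:
```python
from h import *
z=np.load('pics/top0.npz'); d,im=z['d'],z['im'].astype(int); W=toworld('top',d)
def rep(n,m):
    p=W[m]; print(n,len(p),'mean',p.mean(0).round(4),'min',p.min(0).round(4),'max',p.max(0).round(4))
v,u=np.mgrid[:420,:560]
hsv=cv2.cvtColor(z['im'],cv2.COLOR_BGR2HSV)
c=(abs(u-248)<14)&(abs(v-276)<14)&(W[...,2]>.03)&(W[...,2]<.05); rep('captop',c)
print(W[276,248],W[233,369],W[250,390],W[232,411])
s=(abs(u-369)<16)&(abs(v-233)<16)&(W[...,2]>.116)&(W[...,2]<.15); rep('stud+seat',s)
s2=s&(W[...,2]>.13); rep('stud',s2)
red=((hsv[...,0]<8)|(hsv[...,0]>172))&(hsv[...,1]>120)&(abs(u-411)<25)&(abs(v-232)<20)&(d>0); rep('red',red)
rt=red&(W[...,2]>.138); rep('redtop',rt)
q=W[rt][:,:2]; print('minrect',cv2.minAreaRect((q*1000).astype(np.float32)))
# rim blue
b=(hsv[...,0]>100)&(hsv[...,0]<130)&(hsv[...,1]>90)&(abs(u-368)<75)&(abs(v-235)<75)&(d>0); 
r=b&(np.hypot(u-367,v-235)<60); rep('rim',r); q=W[r]; A=np.c_[2*q[:,:2],np.ones(len(q))]; x=np.linalg.lstsq(A,(q[:,:2]**2).sum(1),rcond=None)[0]; print('rim circle',x[:2],np.sqrt(x[2]+x[0]**2+x[1]**2))
big=cv2.resize(z['im'][180:300,210:450],None,fx=3.3,fy=3.3,interpolation=cv2.INTER_CUBIC); cv2.imwrite('pics/topz.png',np.clip(big*1.6,0,255))
# side
z=np.load('pics/side0.npz'); d,ims=z['d'],z['im']; W=toworld('side',d); hsv=cv2.cvtColor(ims,cv2.COLOR_BGR2HSV)
red=((hsv[...,0]<8)|(hsv[...,0]>172))&(hsv[...,1]>120)&(abs(u-374)<10)&(abs(v-158)<14)&(d>0); rep('side red',red)
c=(abs(u-310)<14)&(abs(v-284)<16)&(W[...,2]>.032)&(W[...,2]<.04); rep('side captop',c)
s=(abs(u-353)<14)&(abs(v-174)<14)&(W[...,2]>.13)&(W[...,2]<.15); rep('side stud',s)
```

```text
captop 247 mean [0.444  0.1954 0.0353] min [0.4238 0.1754 0.0309] max [0.465  0.217  0.0395]
[0.44545303 0.19500132 0.03666261] [ 0.50477556 -0.08037785  0.13977749] [ 0.46535861 -0.13004997  0.10679453] [ 0.49664533 -0.17027774  0.1430306 ]
stud+seat 293 mean [ 0.5052 -0.0838  0.126 ] min [ 0.4844 -0.109   0.116 ] max [ 0.5284 -0.0619  0.1452]
stud 105 mean [ 0.505  -0.0849  0.1374] min [ 0.4938 -0.0982  0.1302] max [ 0.517  -0.0745  0.1452]
red 104 mean [ 0.4991 -0.1724  0.1405] min [ 0.4872 -0.2117  0.0967] max [ 0.5175 -0.1524  0.1468]
redtop 88 mean [ 0.4995 -0.174   0.1432] min [ 0.4872 -0.1946  0.1389] max [ 0.5103 -0.1529  0.1468]
minrect ((499.31329345703125, -173.49545288085938), (10.694478988647461, 43.427249908447266), 23.319122314453125)
rim 654 mean [ 0.5036 -0.0778  0.0947] min [ 0.3761 -0.2243 -0.0011] max [0.6577 0.0399 0.1022]
rim circle [ 0.50916919 -0.08735457] 0.12590203969713273
side red 69 mean [ 0.4953 -0.1617  0.1351] min [ 0.4865 -0.1882  0.1141] max [ 0.5106 -0.1498  0.1468]
side captop 232 mean [0.4444 0.199  0.0359] min [0.4226 0.1764 0.0321] max [0.4656 0.2191 0.0397]
side stud 67 mean [ 0.5051 -0.0807  0.1373] min [ 0.4949 -0.0951  0.1301] max [ 0.5199 -0.072   0.1457][ WARN:0@1.219] global loadsave.cpp:1063 imwrite_ Unsupported depth image for selected encoder is fallbacked to CV_8U.
```

View pics/topz.png

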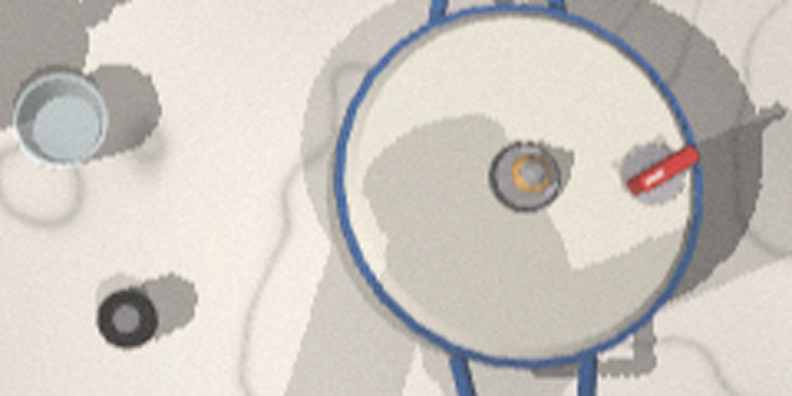

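```bash
python3 -m creep '[{"fingers":1,"xyz":[-0.01,0,0.02],"rot":[0,0,0]},{"fingers":1,"xyz":[-0.02,0,0.036],"rot":[0,0,0]},{"fingers":1,"xyz":[-0.02,0,0.036],"rot":[0,0,0]},{"fingers":1,"xyz":[-0.02,0,0.036],"rot":[0,0,0]},{"fingers":1,"xyz":[-0.02,0,0.036],"rot":[0,0,0]},{"fingers":1,"xyz":[-0.02,0,0.036],"rot":[0,0,0]},{"fingers":1,"xyz":[-0.02,0,0.036],"rot":[0,0,0]},{"fingers":1,"xyz":[-0.02,0,0.036],"rot":[0,0,0]},{"fingers":1,"xyz":[-0.02,0,0.036],"rot":[0,0,0]},{"fingers":1,"xyz":[-0.02,0,0.036],"rot":[0,0,0]},{"fingers":1,"xyz":[-0.01,0,0.02],"rot":[0,0,0]},{"fingers":1,"xyz":[0,0,0],"rot":[0,0,0]}]'
python3 -m creep '[{"fingers":1,"xyz":[0,0,0],"rot":[0,-0.06,0]},{"fingers":1,"xyz":[0,0,0],"rot":[0,-0.13,0]},{"fingers":1,"xyz":[0,0,0],"rot":[0,-0.13,0]},{"fingers":1,"xyz":[0,0,0],"rot":[0,-0.13,0]},{"fingers":1,"xyz":[0,0,0],"rot":[0,-0.13,0]},{"fingers":1,"xyz":[0,0,0],"rot":[0,-0.13,0]},{"fingers":1,"xyz":[0,0,0],"rot":[0,-0.13,0]},{"fingers":1,"xyz":[0,0,0],"rot":[0,-0.13,0]},{"fingers":1,"xyz":[0,0,0],"rot":[0,-0.13,0]},{"fingers":1,"xyz":[0,0,0],"rot":[0,-0.13,0]},{"fingers":1,"xyz":[0,0,0],"rot":[0,-0.13,0]},{"fingers":1,"xyz":[0,0,0],"rot":[0,-0.13,0]},{"fingers":1,"xyz":[0,0,0],"rot":[0,-0.046,0]},{"fingers":1,"xyz":[0,0,0],"rot":[0,0,0]}]'
python3 - <<'E'
from h import *
s,im,d=snap('wrist','wrist1')
print(s['tcp_pos'],Ro.from_rotvec(s['ee_rot']).as_matrix().round(3),s['joint_pos'],s['wrist_force'],s['time'])
E
```

```text
time: 1.35
tcp_pos: [0.4908, -0.1805, 0.2309]
ee_rot: [-1.388, 0.874, -0.873]
wrist_force: [-0.3, -0.5, -0.1]
width: 0.0851
time: 2.75
tcp_pos: [0.4888, -0.1837, 0.2311]
ee_rot: [-1.547, -0.318, 0.32]
wrist_force: [-0.0, -0.0, -0.3]
width: 0.0853
[ 0.48884578 -0.18373045  0.23107581] [[ 0.918 -0.001 -0.395]
 [ 0.395 -0.     0.918]
 [-0.001 -1.     0.   ]] [-4.80694116e-01  2.70091482e-01 -7.07018063e-02  1.23059083e+00
 -5.44989821e-04  6.83547789e-01] [-0.04679078 -0.01639549 -0.30318135] 2.75
```

View pics/wrist1.png

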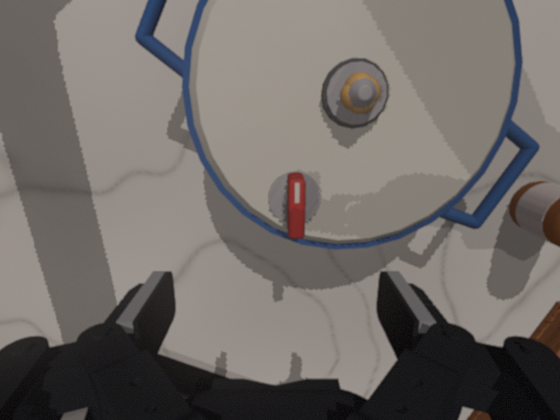

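The wrist view shows the red bar at (296,206), vertical, between the jaws' directions. The stud is at (358,92) and the washer at (355,92). Now I localise both from this view.

```bash
cat > wv.py <<'E'
from h import *
import sys
z=np.load(f'pics/{sys.argv[1]}.npz'); d=z['d']; W=toworld('wrist',d,z['p'],z['r']); hsv=cv2.cvtColor(z['im'],cv2.COLOR_BGR2HSV)
def circ(q):
    A=np.c_[2*q[:,:2],np.ones(len(q))]; x=np.linalg.lstsq(A,(q[:,:2]**2).sum(1),rcond=None)[0]; return x[:2],np.sqrt(x[2]+x[0]**2+x[1]**2)
red=((hsv[...,0]<8)|(hsv[...,0]>172))&(hsv[...,1]>110)&(W[...,2]>.11)&(W[...,2]<.16)&(W[...,1]<-.12)&(d>0)
if red.any():
    p=W[red]; h=np.percentile(p[:,2],90); p=p[p[:,2]>h-.006]
    print('red top z',h,len(p)); r=cv2.minAreaRect((p[:,:2]*1000).astype(np.float32)); print(r)
    c,sv,vt=np.linalg.svd(p[:,:2]-p[:,:2].mean(0)); print('mean',p.mean(0),'long axis deg',np.degrees(np.arctan2(vt[0,1],vt[0,0]))%180)
def layer(lo,hi,c=(.505,-.083),r=.035):
    m=(W[...,2]>lo)&(W[...,2]<hi)&(np.hypot(W[...,0]-c[0],W[...,1]-c[1])<r)&(d>0); q=W[m]
    if len(q)<5: return
    mr=cv2.minEnclosingCircle((q[:,:2]*1000).astype(np.float32)); print(lo,hi,len(q),'mean',q.mean(0).round(4),'encl',mr)
layer(.116,.1235); layer(.1245,.133); layer(.141,.15)
m=(abs(W[...,2]-.1)<.006)&(hsv[...,0]>100)&(hsv[...,0]<130)&(hsv[...,1]>110)&(abs(np.hypot(W[...,0]-.505,W[...,1]+.083)-.122)<.015)
if m.sum()>50: print('rim',m.sum(),circ(W[m]),W[m][:,2].mean())
m=(abs(np.hypot(W[...,0]-.505,W[...,1]+.083)-.05)<.01)&(d>0)&(W[...,2]<.13); print('lid z',np.median(W[m][:,2]))
E
python3 wv.py wrist1
```

```text
red top z 0.14497442103125685 865
((499.4595642089844, -173.56118774414062), (11.310774803161621, 43.494266510009766), 23.919048309326172)
mean [ 0.49932327 -0.1738036   0.14388262] long axis deg 113.89695956700734
0.116 0.1235 2089 mean [ 0.505  -0.0868  0.1196] encl ((507.1336364746094, -86.2472915649414), 23.419530868530273)
0.1245 0.133 134 mean [ 0.5017 -0.0891  0.1315] encl ((507.33038330078125, -86.19647979736328), 13.447176933288574)
0.141 0.15 380 mean [ 0.5069 -0.0864  0.1434] encl ((507.1318054199219, -86.03865814208984), 7.375811576843262)
rim 2874 (array([ 0.50747246, -0.0862903 ]), np.float64(0.12375828479663548)) 0.09840386762366621
lid z 0.10839029538170833
```

```bash
python3 -m creep '[{"fingers":0.5,"xyz":[0.007,0,0.0025],"rot":[0,-0.01,0]},{"fingers":0.5,"xyz":[0.007,0,0.0025],"rot":[0,0,0]},{"fingers":0.5,"xyz":[0,0.02,0],"rot":[0,0,0]},{"fingers":0.5,"xyz":[0,0.03,0],"rot":[0,0,0]},{"fingers":0.5,"xyz":[0,0.025,0],"rot":[0,0,0]},{"fingers":0.5,"xyz":[0,0,0],"rot":[0,0,0]},{"fingers":0.5,"xyz":[0,0,0],"rot":[0,0,0]}]'
python3 - <<'E'
from h import *
s,im,d=snap('wrist','wrist2')
print(s['tcp_pos'],s['width'],s['wrist_force'])
E
python3 wv.py wrist2
```

```text
time: 3.5
tcp_pos: [0.5004, -0.1723, 0.1565]
ee_rot: [-1.545, -0.327, 0.329]
wrist_force: [-0.3, 0.8, 0.6]
width: 0.043
[ 0.5003979  -0.17226344  0.15646413] 0.04296979440870717 [-0.2977075   0.78619402  0.64670748]
red top z 0.14490022165275795 1623
((499.6060485839844, -173.3251190185547), (11.31114387512207, 44.149051666259766), 23.552827835083008)
mean [ 0.49933476 -0.17291048  0.14392748] long axis deg 113.90031592444724
0.116 0.1235 3944 mean [ 0.5044 -0.0863  0.1197] encl ((507.14923095703125, -86.19127655029297), 23.5214900970459)
0.1245 0.133 243 mean [ 0.5016 -0.0886  0.1314] encl ((507.1888427734375, -86.10576629638672), 13.303175926208496)
0.141 0.15 782 mean [ 0.5067 -0.0863  0.1435] encl ((507.15618896484375, -86.1892318725586), 7.808716773986816)
rim 3607 (array([ 0.50753503, -0.08610835]), np.float64(0.12386694946363967)) 0.09840875853458116
lid z 0.10840822125718534
```

View pics/wrist2.png

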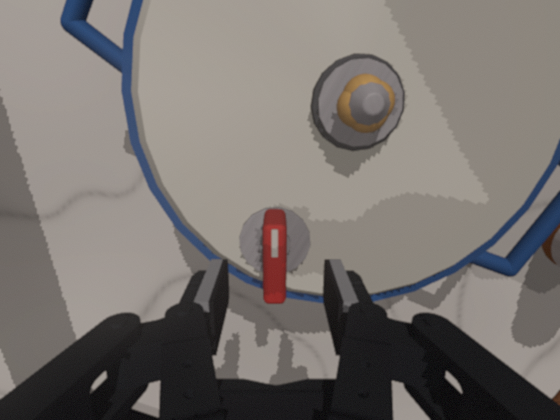

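The bar at (274,255) lies centred between the jaws at (222..330). I make a 1 mm correction, descend and grip.

```bash
python3 -m creep '[{"fingers":0.5,"xyz":[-0.001,0.02,-0.0005],"rot":[0,0,0]},{"fingers":0.5,"xyz":[0,0.019,0],"rot":[0,0,0]},{"fingers":0.5,"xyz":[0,0,0],"rot":[0,0,0]},{"fingers":0,"xyz":[0,0,0],"rot":[0,0,0]},{"fingers":0,"xyz":[0,0,0],"rot":[0,0,0]},{"fingers":0,"xyz":[0,0,0],"rot":[0,0,0]},{"fingers":0,"xyz":[0,0,0],"rot":[0,0,0]},{"fingers":0,"xyz":[0,0,0],"rot":[0,0,0]}]'
python3 -c "
from h import *
s=sense();print(s)"
```

```text
time: 4.35
tcp_pos: [0.5006, -0.1743, 0.1192]
ee_rot: [-1.548, -0.329, 0.326]
wrist_force: [-1.3, 0.1, 5.9]
width: 0.0109
{'time': 4.35, 'joint_pos': array([-4.54349330e-01,  3.45939411e-01, -2.63819577e-01,  9.57995174e-01,
       -6.85958576e-04,  6.98705905e-01]), 'qvel': array([-0.00105573,  0.00042674,  0.00116484, -0.00025518,  0.0001088 ,
       -0.00020765]), 'joint_efforts': array([  0.45787012, -39.63775992,  23.69347215,  -0.78663586,
         0.28923729,  -0.05117939]), 'tcp_pos': array([ 0.50064004, -0.17431802,  0.11923663]), 'ee_rot': array([-1.54826834, -0.32932976,  0.32620791]), 'wrist_force': array([-1.2573014 ,  0.10877616,  5.91858081]), 'moment': array([ 0.01690527,  0.36791051, -0.06696194]), 'width': 0.010908575029785844}
```

```bash
python3 -m creep '[{"fingers":0,"xyz":[0,0,0],"rot":[0,0.05,0]},{"fingers":0,"xyz":[0,0,0],"rot":[0,0.1,0]},{"fingers":0,"xyz":[0,0,0],"rot":[0,0.1,0]},{"fingers":0,"xyz":[0,0,0],"rot":[0,0.1,0]},{"fingers":0,"xyz":[0,0,0],"rot":[0,0.1,0]},{"fingers":0,"xyz":[0,0,0],"rot":[0,0.1,0]},{"fingers":0,"xyz":[0,0,0],"rot":[0,0.1,0]},{"fingers":0,"xyz":[0,0,0],"rot":[0,0.1,0]},{"fingers":0,"xyz":[0,0,0],"rot":[0,0.1,0]},{"fingers":0,"xyz":[0,0,0],"rot":[0,0.08,0]},{"fingers":0,"xyz":[0,0,0],"rot":[0,0,0]}]'
python3 -c "
from h import *
s,_,_=snap('wrist','wrist3');print(s['wrist_force'],s['moment'],s['width'],s['tcp_pos'],Ro.from_rotvec(s['ee_rot']).as_matrix().round(3))"
```

```text
time: 5.45
tcp_pos: [0.5008, -0.1744, 0.1192]
ee_rot: [-1.534, 0.4, -0.405]
wrist_force: [-2.1, 0.2, 5.5]
width: 0.0108
[-2.06024102  0.20093504  5.54102619] [-0.08326268  0.26183313  0.11399113] 0.010816399297462628 [ 0.50078986 -0.1743601   0.11923639] [[ 0.871  0.003  0.491]
 [-0.491 -0.002  0.871]
 [ 0.003 -1.    -0.001]]
```

View pics/wrist3.png

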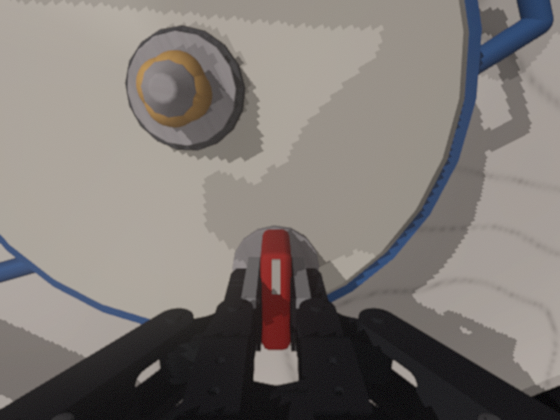

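The bar at (275,290) has turned with the jaws to about 0.93 rad. I continue to the stop, watching the moment.

```bash
P='from h import *
s=sense();R=Ro.from_rotvec(s["ee_rot"]).as_matrix();print(s["moment"].round(3),s["wrist_force"].round(1),s["width"],np.degrees(np.arctan2(R[1,0],R[0,0])))'
python3 -m creep '[{"fingers":0,"xyz":[0,0,0],"rot":[0,0.04,0]},{"fingers":0,"xyz":[0,0,0],"rot":[0,0,0]}]'
python3 -c "$P"
python3 -m creep '[{"fingers":0,"xyz":[0,0,0],"rot":[0,0.04,0]},{"fingers":0,"xyz":[0,0,0],"rot":[0,0,0]}]'
python3 -c "$P"
python3 -m creep '[{"fingers":0,"xyz":[0,0,0],"rot":[0,0.04,0]},{"fingers":0,"xyz":[0,0,0],"rot":[0,0,0]}]'
python3 -c "$P"
```

```text
time: 5.7
tcp_pos: [0.5008, -0.1744, 0.1193]
ee_rot: [-1.528, 0.43, -0.435]
wrist_force: [-0.4, 0.5, 5.2]
width: 0.0109
[-0.041  0.353  0.128] [-0.4  0.5  5.2] 0.010862527562960569 -31.647714540234468
time: 5.9
tcp_pos: [0.5008, -0.1744, 0.1193]
ee_rot: [-1.522, 0.461, -0.466]
wrist_force: [-1.5, -0.4, 5.9]
width: 0.0107
[-0.094  0.309  0.205] [-1.5 -0.4  5.9] 0.010674591975290594 -33.91833028110155
time: 6.1
tcp_pos: [0.5008, -0.1744, 0.1193]
ee_rot: [-1.515, 0.491, -0.496]
wrist_force: [-0.7, -1.2, 5.9]
width: 0.0113
[-0.17   0.394  0.989] [-0.7 -1.2  5.9] 0.0113299262972637 -36.085949672094074
```

The moment jumped from 0.2 to 0.99 N m, so the bar is hard on its stop. I let go, rise and look.

```bash
python3 -m creep '[{"fingers":0,"xyz":[0,0,0],"rot":[0,0,0]},{"fingers":1,"xyz":[0,0,0],"rot":[0,0,0]},{"fingers":1,"xyz":[0,0,0],"rot":[0,0,0]},{"fingers":1,"xyz":[0,0,0],"rot":[0,0,0]},{"fingers":1,"xyz":[0,0,0],"rot":[0,0,0]},{"fingers":1,"xyz":[0,0,0],"rot":[0,0,0]},{"fingers":1,"xyz":[0,0,0],"rot":[0,0,0]},{"fingers":1,"xyz":[0,0,0],"rot":[0,0,0]},{"fingers":1,"xyz":[0,-0.02,0],"rot":[0,0,0]},{"fingers":1,"xyz":[0,-0.04,0],"rot":[0,0,0]},{"fingers":1,"xyz":[0,-0.04,0],"rot":[0,0,0]},{"fingers":1,"xyz":[0,-0.02,0],"rot":[0,0,0]},{"fingers":1,"xyz":[0,0,0],"rot":[0,0,0]}]'
python3 - <<'E'
from h import *
s,im,d=snap('wrist','wrist4')
print(s['tcp_pos'],s['width'],s['wrist_force'],s['time'],s['joint_pos'])
E
python3 wv.py wrist4
```

```text
time: 7.4
tcp_pos: [0.5018, -0.1746, 0.2409]
ee_rot: [-1.515, 0.489, -0.501]
wrist_force: [-0.6, 0.0, 0.0]
width: 0.0858
[ 0.50176117 -0.17459592  0.24092811] 0.0857929096036241 [-0.582303    0.01714308  0.00165359] 7.4 [-4.54236799e-01  2.78641623e-01 -3.37160537e-02  1.25132518e+00
 -9.70370054e-05  1.74855486e+00]
red top z 0.144882656039968 815
((500.1356201171875, -173.47943115234375), (11.947965621948242, 44.06476974487305), 23.257633209228516)
mean [ 0.50145361 -0.17403821  0.1437082 ] long axis deg 112.16436927212018
0.116 0.1235 1887 mean [ 0.5095 -0.0869  0.1197] encl ((507.7350769042969, -86.04293060302734), 23.446056365966797)
0.1245 0.133 113 mean [ 0.5119 -0.0893  0.1316] encl ((507.58251953125, -86.28392028808594), 13.332828521728516)
0.141 0.15 331 mean [ 0.5079 -0.0864  0.1434] encl ((508.1012268066406, -86.29466247558594), 7.529611110687256)
rim 2534 (array([ 0.50746402, -0.08614471]), np.float64(0.12382485998023342)) 0.09833722583395918
lid z 0.10835584233577117
```

View pics/wrist4.png

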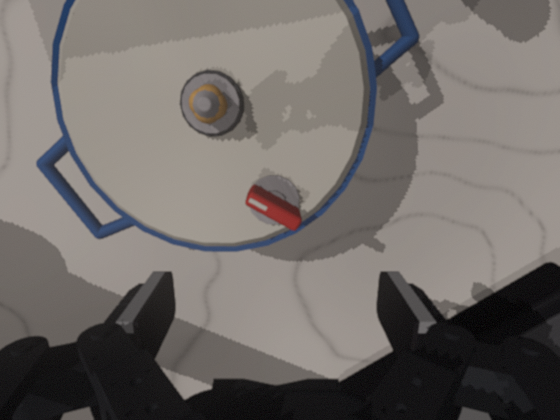

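The vent bar, at (273,207), is back at its rest angle (23.3°, as at the start), and the jaws are free. Now to above the cap.

```bash
python3 -m creep '[{"fingers":1,"xyz":[-0.015,0,0.015],"rot":[0,0,0]},{"fingers":1,"xyz":[-0.026,0,0.026],"rot":[0,0,0]},{"fingers":1,"xyz":[-0.026,0,0.026],"rot":[0,0,0]},{"fingers":1,"xyz":[-0.026,0,0.026],"rot":[0,0,0]},{"fingers":1,"xyz":[-0.026,0,0.026],"rot":[0,0,0]},{"fingers":1,"xyz":[-0.026,0,0.026],"rot":[0,0,0]},{"fingers":1,"xyz":[-0.026,0,0.026],"rot":[0,0,0]},{"fingers":1,"xyz":[-0.026,0,0.026],"rot":[0,0,0]},{"fingers":1,"xyz":[-0.026,0,0.026],"rot":[0,0,0]},{"fingers":1,"xyz":[-0.026,0,0.026],"rot":[0,0,0]},{"fingers":1,"xyz":[-0.016,0,0.016],"rot":[0,0,0]}]'
python3 -m creep '[{"fingers":1,"xyz":[0,0.005,0],"rot":[0,-0.1,0]},{"fingers":1,"xyz":[0,0.01,0],"rot":[0,-0.12,0]},{"fingers":1,"xyz":[0,0.01,0],"rot":[0,-0.12,0]},{"fingers":1,"xyz":[0,0.01,0],"rot":[0,-0.12,0]},{"fingers":1,"xyz":[0,0.01,0],"rot":[0,-0.12,0]},{"fingers":1,"xyz":[0,0.01,0],"rot":[0,-0.12,0]},{"fingers":1,"xyz":[0,0.01,0],"rot":[0,-0.12,0]},{"fingers":1,"xyz":[0,0.01,0],"rot":[0,-0.12,0]},{"fingers":1,"xyz":[0,0.005,0],"rot":[0,-0.06,0]},{"fingers":1,"xyz":[0,0,0],"rot":[0,0,0]}]'
cat > wc.py <<'E'
from h import *
import sys
s,im,d=snap('wrist',sys.argv[1]); W=toworld('wrist',d,s['tcp_pos'],s['ee_rot'])
print(s['tcp_pos'],s['time'],s['joint_pos'].round(3)); print(Ro.from_rotvec(s['ee_rot']).as_matrix().round(4))
m=(W[...,2]>.033)&(W[...,2]<.04)&(np.hypot(W[...,0]-.444,W[...,1]-.197)<.035)&(d>0); q=W[m]; print(len(q),q.mean(0).round(4),cv2.minEnclosingCircle((q[:,:2]*1000).astype(np.float32)))
E
python3 wc.py wrist5
```

```text
time: 8.55
tcp_pos: [0.4406, 0.1986, 0.2352]
ee_rot: [-1.516, 0.496, -0.491]
wrist_force: [0.2, 0.4, -0.1]
width: 0.085
time: 9.55
tcp_pos: [0.4402, 0.1961, 0.1546]
ee_rot: [-1.552, -0.284, 0.293]
wrist_force: [-0.3, -0.2, 0.0]
width: 0.0855
[0.44024912 0.19612263 0.15459522] 9.55 [ 0.287  0.235 -0.321  1.02  -0.     1.49 ]
[[ 9.331e-01 -5.000e-03 -3.595e-01]
 [ 3.595e-01 -1.600e-03  9.331e-01]
 [-5.200e-03 -1.000e+00  3.000e-04]]
2135 [0.4449 0.1974 0.0362] ((445.38818359375, 196.26651000976562), 21.449007034301758)
```

View pics/wrist5.png

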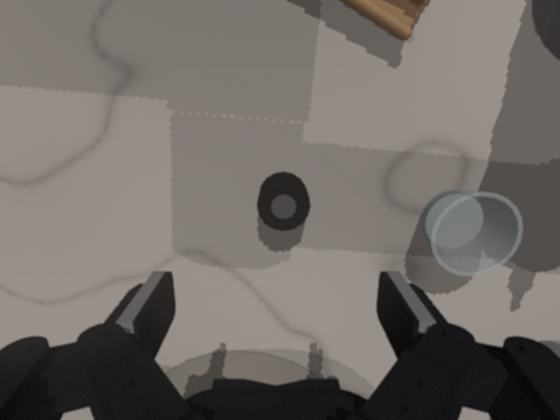

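The cap is at (283,203) in the wrist view, upright with its closed top showing. The ramekin at (475,230) is clear of the jaws. I centre on the cap and descend.

```bash
python3 -m creep '[{"fingers":1,"xyz":[0.005,0.02,-0.0015],"rot":[0,0,0]},{"fingers":1,"xyz":[0,0.03,0],"rot":[0,0,0]},{"fingers":1,"xyz":[0,0.03,0],"rot":[0,0,0]},{"fingers":1,"xyz":[0,0.02,0],"rot":[0,0,0]},{"fingers":1,"xyz":[0,0,0],"rot":[0,0,0]}]'
python3 wc.py wrist6
```

```text
time: 10.1
tcp_pos: [0.4446, 0.1962, 0.0544]
ee_rot: [-1.552, -0.283, 0.293]
wrist_force: [-0.5, 0.5, -0.7]
width: 0.0853
[0.44461835 0.19624568 0.05438664] 10.1 [ 0.285  0.34  -0.464  0.773 -0.     1.489]
[[ 9.334e-01 -6.200e-03 -3.587e-01]
 [ 3.587e-01 -2.000e-03  9.335e-01]
 [-6.500e-03 -1.000e+00  4.000e-04]]
4844 [0.4447 0.1981 0.0363] ((445.36065673828125, 196.54055786132812), 21.476205825805664)
```

View pics/wrist6.png

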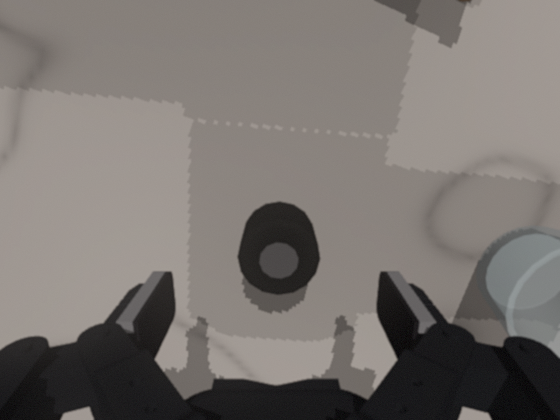

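Centred: the cap at (279,255) is midway between the jaws. Down and close.

```bash
python3 -m creep '[{"fingers":1,"xyz":[0.001,0.02,0],"rot":[0,0,-0.006]},{"fingers":1,"xyz":[0,0.02,0],"rot":[0,0,0]},{"fingers":1,"xyz":[0,0.009,0],"rot":[0,0,0]},{"fingers":1,"xyz":[0,0,0],"rot":[0,0,0]},{"fingers":0,"xyz":[0,0,0],"rot":[0,0,0]},{"fingers":0,"xyz":[0,0,0],"rot":[0,0,0]},{"fingers":0,"xyz":[0,0,0],"rot":[0,0,0]},{"fingers":0,"xyz":[0,0,0],"rot":[0,0,0]},{"fingers":0,"xyz":[0,0,0],"rot":[0,0,0]},{"fingers":0,"xyz":[0,0,0],"rot":[0,0,0]}]'
python3 wc.py wrist7; python3 -c "
from h import *
snap('side','side7'); s=sense(); print(s['wrist_force'],s['width'])"
```

```text
time: 11.15
tcp_pos: [0.4496, 0.1978, 0.0095]
ee_rot: [-1.55, -0.295, 0.282]
wrist_force: [-1.6, -0.5, 6.4]
width: 0.041
[0.44960352 0.19782083 0.00954995] 11.15 [ 0.285  0.397 -0.521  0.645  0.     1.488]
[[ 9.330e-01  7.500e-03 -3.597e-01]
 [ 3.597e-01  2.500e-03  9.331e-01]
 [ 7.900e-03 -1.000e+00 -3.000e-04]]
8807 [0.4475 0.2001 0.0363] ((443.97027587890625, 203.7786407470703), 31.99297523498535)
[-1.62249448 -0.74039705  6.94039508] 0.04121688056017453
```

View pics/side7.png

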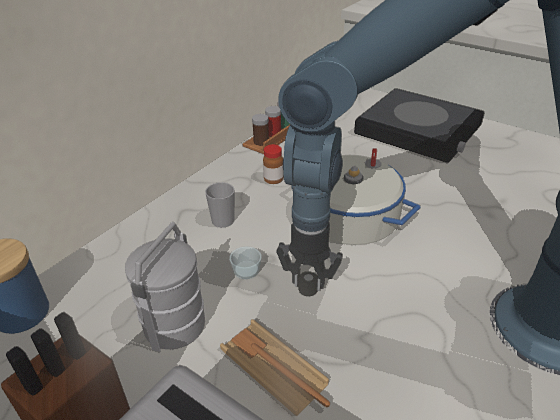

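View pics/wrist7.png

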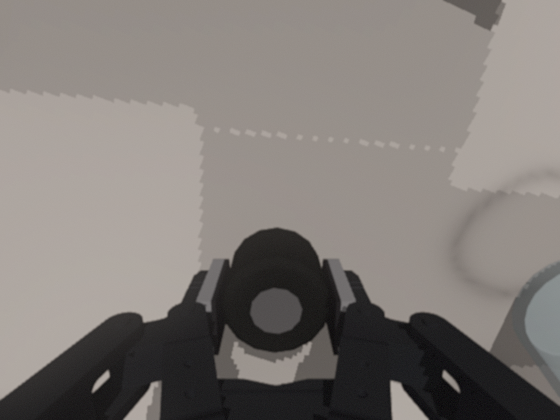

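The cap is held at width 41 mm, with its top at (276,310) between the pads. I lift and check it.

```bash
python3 -m creep '[{"fingers":0,"xyz":[0,-0.01,0],"rot":[0,0,0]},{"fingers":0,"xyz":[0,-0.02,0],"rot":[0,0,0]},{"fingers":0,"xyz":[0,-0.03,0],"rot":[0,0,0]},{"fingers":0,"xyz":[0,-0.03,0],"rot":[0,0,0]},{"fingers":0,"xyz":[0,-0.03,0],"rot":[0,0,0]},{"fingers":0,"xyz":[0,-0.03,0],"rot":[0,0,0]},{"fingers":0,"xyz":[0,-0.03,0],"rot":[0,0,0]},{"fingers":0,"xyz":[0,-0.02,0],"rot":[0,0,0]},{"fingers":0,"xyz":[0,0,0],"rot":[0,0,0]},{"fingers":0,"xyz":[0,0,0],"rot":[0,0,0]}]'
cat > wg.py <<'E'
from h import *
import sys
s,im,d=snap('wrist',sys.argv[1]); m=camera_model('wrist'); T=np.array(m['tool_from_camera'])
W=toworld('wrist',d,[0,0,0],[0,0,0])  # tool coords
print(s['tcp_pos'],s['time'],s['wrist_force'].round(2),s['width']); print(Ro.from_rotvec(s['ee_rot']).as_matrix().round(4))
g=cv2.cvtColor(im,cv2.COLOR_BGR2GRAY)
v,u=np.mgrid[:420,:560]
c=(abs(u-276)<60)&(v>220)&(v<360)&(d>0)&(abs(W[...,0])<.024)&(abs(W[...,2])<.03)&(W[...,1]>-.06)&(W[...,1]<.01)
q=W[c]; print(len(q)); print('y hist',np.histogram(q[:,1],bins=np.arange(-.05,.012,.004)))
h=np.percentile(q[:,1],5)
t=q[abs(q[:,1]-np.median(q[q[:,1]<h+.006][:,1]))<.0025]
A=np.c_[t[:,0],t[:,2],np.ones(len(t))]; k=np.linalg.lstsq(A,t[:,1],rcond=None)[0]
print('top plane y=%.4fx+%.4fz+%.4f'%tuple(k),len(t),'xz circle',cv2.minEnclosingCircle((t[:,[0,2]]*1000).astype(np.float32)))
E
python3 wg.py wrist8; python3 -c "
from h import *
snap('side','side8')"
```

```text
time: 12.25
tcp_pos: [0.4477, 0.1972, 0.2085]
ee_rot: [-1.55, -0.294, 0.283]
wrist_force: [-0.2, 0.3, -0.4]
width: 0.041
[0.44772608 0.19720655 0.20851029] 12.25 [-0.24  0.33 -0.35] 0.041047207542671646
[[ 9.331e-01  6.500e-03 -3.597e-01]
 [ 3.597e-01  2.300e-03  9.331e-01]
 [ 6.900e-03 -1.000e+00 -2.000e-04]]
11965
y hist (array([   0,    0,  151,  227,  223, 6911, 1687,  502,  486,  430,  417,
        308,  262,  248,  113]), array([-0.05 , -0.046, -0.042, -0.038, -0.034, -0.03 , -0.026, -0.022,
       -0.018, -0.014, -0.01 , -0.006, -0.002,  0.002,  0.006,  0.01 ]))
top plane y=0.0036x+0.0137z+-0.0268 8065 xz circle ((-0.32358023524284363, 2.579240322113037), 24.262365341186523)
```

View pics/wrist8.png

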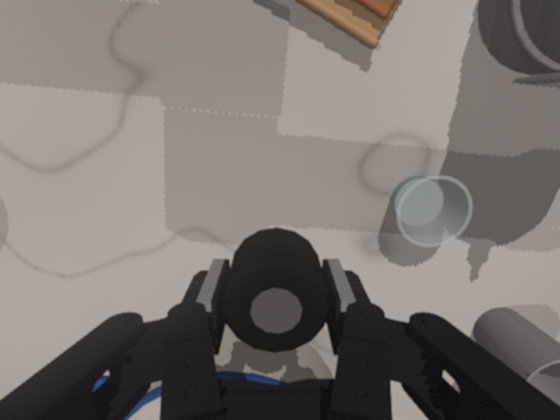

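View pics/side8.png

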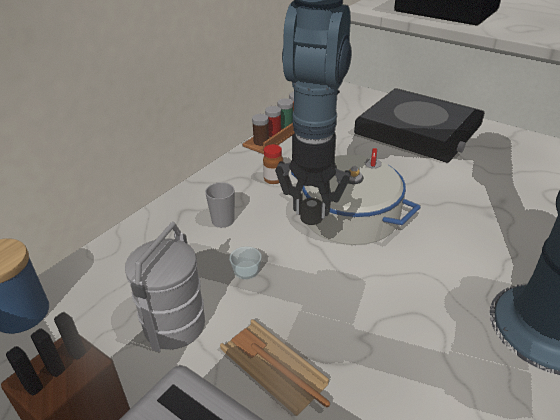

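```bash
cat > cc.py <<'E'
from h import *
import sys
z=np.load(f'pics/{sys.argv[1]}.npz'); d=z['d']; W=toworld('wrist',d,[0,0,0],[0,0,0])
v,u=np.mgrid[:420,:560]
m=(abs(u-276)<60)&(v>220)&(v<360)&(abs(W[...,1]+.0268-.0137*W[...,2])<.0025)&(abs(W[...,0])<.03)&(abs(W[...,2])<.03)
for x in (-.012,-.006,0,.006,.012):
    t=W[m&(abs(W[...,0]-x)<.001)]; print(x,np.percentile(t[:,2],[0.5,99.5]).round(4),'mid',t[:,2].min()/2+t[:,2].max()/2, 'y at ends',t[t[:,2].argmin(),1],t[t[:,2].argmax(),1])
for zz in (-.012,-.006,0,.006,.012):
    t=W[m&(abs(W[...,2]-zz)<.001)]; print('z',zz,t[:,0].min().round(4),t[:,0].max().round(4))
b=(z['im'].max(-1)>0)
E
python3 cc.py wrist8
```

```text
-0.012 [-0.016   0.0179] mid 0.0002588138392919728 y at ends -0.025038182942148185 -0.02523077739658028
-0.006 [-0.0188  0.0204] mid 0.00048138829346171946 y at ends -0.025191026537894748 -0.02412387720166366
0 [-0.0192  0.0213] mid 0.0008679141374137375 y at ends -0.025912472897856906 -0.025564464977498563
0.006 [-0.0186  0.0202] mid 0.0009267910256064542 y at ends -0.02517802001828387 -0.024020931886049632
0.012 [-0.0153  0.0166] mid 0.0005896610226186309 y at ends -0.025970567598726443 -0.024900077584098818
z -0.012 -0.0171 0.0169
z -0.006 -0.0214 0.0202
z 0 -0.0213 0.0202
z 0.006 -0.0213 0.0203
z 0.012 -0.0228 0.0221
```

```bash
python3 -m creep '[{"fingers":0,"xyz":[-0.0023,0,-0.0143],"rot":[0,0,0.007]},{"fingers":0,"xyz":[-0.0046,0,-0.0287],"rot":[0,0,0]},{"fingers":0,"xyz":[-0.0046,0,-0.0287],"rot":[0,0,0]},{"fingers":0,"xyz":[-0.0046,0,-0.0287],"rot":[0,0,0]},{"fingers":0,"xyz":[-0.0046,0,-0.0287],"rot":[0,0,0]},{"fingers":0,"xyz":[-0.0046,0,-0.0287],"rot":[0,0,0]},{"fingers":0,"xyz":[-0.0046,0,-0.0287],"rot":[0,0,0]},{"fingers":0,"xyz":[-0.0046,0,-0.0287],"rot":[0,0,0]},{"fingers":0,"xyz":[-0.0046,0,-0.0287],"rot":[0,0,0]},{"fingers":0,"xyz":[-0.0046,0,-0.0287],"rot":[0,0,0]},{"fingers":0,"xyz":[-0.0023,0,-0.0143],"rot":[0,0,0]},{"fingers":0,"xyz":[0,0,0],"rot":[0,0,0]},{"fingers":0,"xyz":[0,0,0],"rot":[0,0,0]}]'
python3 wg.py wrist9; python3 -c "
from h import *
snap('side','side9')"
```

```text
time: 13.65
tcp_pos: [0.5073, -0.0867, 0.2077]
ee_rot: [-1.55, -0.287, 0.29]
wrist_force: [0.9, 0.6, -0.8]
width: 0.041
[ 0.50726561 -0.08673115  0.20773432] 13.65 [ 0.88  0.59 -0.77] 0.04104379022662699
[[ 9.332e-01 -2.400e-03 -3.594e-01]
 [ 3.594e-01  6.000e-04  9.332e-01]
 [-2.000e-03 -1.000e+00  1.500e-03]]
11957
y hist (array([   0,    0,  138,  233,  243, 6862, 1720,  510,  484,  445,  382,
        313,  267,  250,  110]), array([-0.05 , -0.046, -0.042, -0.038, -0.034, -0.03 , -0.026, -0.022,
       -0.018, -0.014, -0.01 , -0.006, -0.002,  0.002,  0.006,  0.01 ]))
top plane y=0.0044x+0.0144z+-0.0268 8080 xz circle ((-0.4409290552139282, 2.4794678688049316), 24.416231155395508)
```

View pics/side9.png

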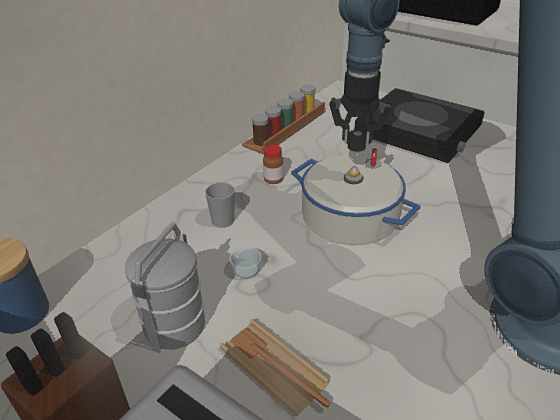

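View pics/wrist9.png

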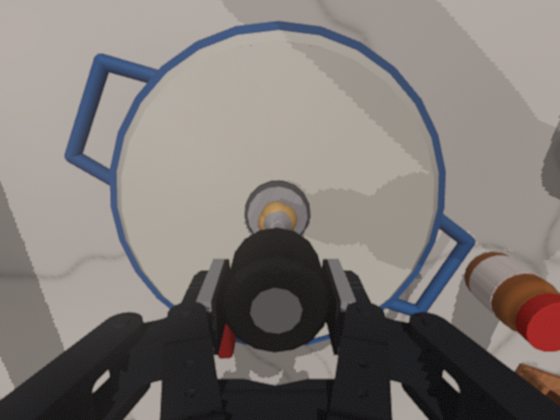

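```bash
python3 wv.py wrist9 | grep -E "rim|0.116"; python3 -m creep '[{"fingers":0,"xyz":[0.001,0.01,-0.0003],"rot":[0,0,0]},{"fingers":0,"xyz":[0,0.02,0],"rot":[0,0,0]},{"fingers":0,"xyz":[0,0.015,0],"rot":[0,0,0]},{"fingers":0,"xyz":[0,0.005,0],"rot":[0,0,0]},{"fingers":0,"xyz":[0,0,0],"rot":[0,0,0]},{"fingers":0,"xyz":[0,0,0],"rot":[0,0,0]}]'
python3 wg.py wrist10; python3 wv.py wrist10|grep -E "rim|0.116"
python3 - <<'E'
from h import *
s,im,d=snap('side','side10'); cv2.imwrite('pics/side10z.png',cv2.resize(im[90:220,280:440],None,fx=4,fy=4,interpolation=cv2.INTER_CUBIC))
E
```

```text
0.116 0.1235 1581 mean [ 0.5045 -0.0786  0.1196] encl ((507.12640380859375, -85.7271499633789), 23.433128356933594)
rim 3835 (array([ 0.50741643, -0.08615497]), np.float64(0.12379737933576014)) 0.09839646250203934
time: 14.35
tcp_pos: [0.5091, -0.0867, 0.1587]
ee_rot: [-1.552, -0.289, 0.29]
wrist_force: [0.9, 0.0, -1.0]
width: 0.0413
[ 0.50911311 -0.08671786  0.15870901] 14.35 [ 0.88  0.01 -1.05] 0.041270989113121055
[[ 9.329e-01 -4.000e-04 -3.602e-01]
 [ 3.602e-01 -5.000e-04  9.329e-01]
 [-6.000e-04 -1.000e+00 -3.000e-04]]
11948
y hist (array([   0,    0,  145,  233,  226, 6892, 1686,  512,  475,  435,  419,
        301,  258,  243,  123]), array([-0.05 , -0.046, -0.042, -0.038, -0.034, -0.03 , -0.026, -0.022,
       -0.018, -0.014, -0.01 , -0.006, -0.002,  0.002,  0.006,  0.01 ]))
top plane y=0.0050x+0.0156z+-0.0268 8044 xz circle ((-0.2222747504711151, 2.5462913513183594), 24.33517074584961)
0.116 0.1235 1858 mean [ 0.5024 -0.0746  0.1194] encl ((507.06268310546875, -85.22120666503906), 23.23057746887207)
rim 6260 (array([ 0.50731297, -0.08613327]), np.float64(0.12376655517127721)) 0.09838197479830249
```

View pics/side10z.png

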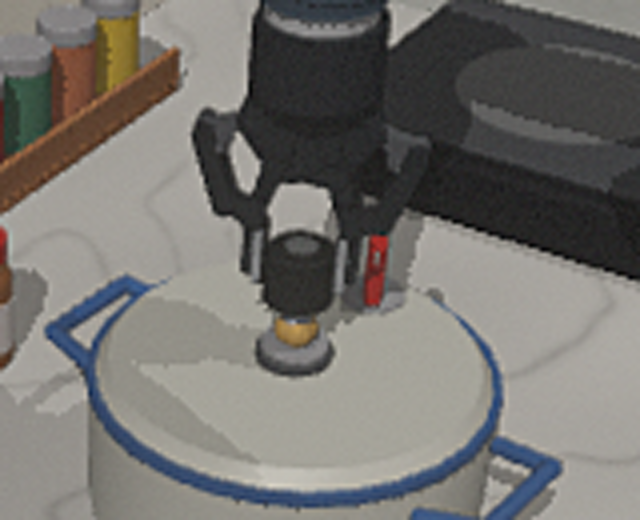

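The zoomed side view shows the cap straight over the stud, which is at (295,330) with the brass just visible below. I nudge 1 mm back and go down onto the detents in steps.

```bash
python3 -m creep '[{"fingers":0,"xyz":[-0.001,0.004,0],"rot":[0,0,0]},{"fingers":0,"xyz":[0,0.004,0],"rot":[0,0,0]},{"fingers":0,"xyz":[0,0.004,0],"rot":[0,0,0]},{"fingers":0,"xyz":[0,0,0],"rot":[0,0,0]},{"fingers":0,"xyz":[0,0,0],"rot":[0,0,0]}]'
python3 -m creep '[{"fingers":0,"xyz":[0,0.002,0],"rot":[0,0,0]},{"fingers":0,"xyz":[0,0.002,0],"rot":[0,0,0]},{"fingers":0,"xyz":[0,0,0],"rot":[0,0,0]}]'
python3 -m creep '[{"fingers":0,"xyz":[0,0.002,0],"rot":[0,0,0]},{"fingers":0,"xyz":[0,0.002,0],"rot":[0,0,0]},{"fingers":0,"xyz":[0,0,0],"rot":[0,0,0]}]'
python3 -c "
from h import *
s=sense();print(s['tcp_pos'],s['wrist_force'],s['moment'])"
```

```text
time: 14.95
tcp_pos: [0.5078, -0.0873, 0.1461]
ee_rot: [-1.552, -0.288, 0.29]
wrist_force: [-0.1, 1.3, -0.7]
width: 0.0414
time: 15.25
tcp_pos: [0.5084, -0.0867, 0.1428]
ee_rot: [-1.551, -0.289, 0.289]
wrist_force: [-0.2, 3.0, 2.8]
width: 0.0413
time: 15.55
tcp_pos: [0.5083, -0.0865, 0.139]
ee_rot: [-1.55, -0.29, 0.289]
wrist_force: [-0.7, 3.2, 4.8]
width: 0.0411
[ 0.50826772 -0.0865432   0.13902933] [-0.68561637  3.22859184  4.7689173 ] [ 0.79373915  0.20452599 -0.04485628]
```

```bash
python3 -m creep '[{"fingers":0,"xyz":[0,0.002,0.0005],"rot":[0,0,0]},{"fingers":0,"xyz":[0,0.002,0.0005],"rot":[0,0,0]},{"fingers":0,"xyz":[0,0,0],"rot":[0,0,0]}]'
python3 -m creep '[{"fingers":0,"xyz":[0,0.002,0],"rot":[0,0,0]},{"fingers":0,"xyz":[0,0.002,0],"rot":[0,0,0]},{"fingers":0,"xyz":[0,0,0],"rot":[0,0,0]}]'
python3 wg.py wrist11
```

```text
time: 15.85
tcp_pos: [0.508, -0.0861, 0.1346]
ee_rot: [-1.551, -0.289, 0.289]
wrist_force: [0.8, 2.7, 1.5]
width: 0.0415
time: 16.15
tcp_pos: [0.5075, -0.0863, 0.1297]
ee_rot: [-1.551, -0.288, 0.29]
wrist_force: [1.2, 1.6, -1.3]
width: 0.0413
[ 0.50752944 -0.08631015  0.12967633] 16.15 [ 1.24  1.63 -1.26] 0.041253817272125785
[[ 9.330e-01 -1.300e-03 -3.598e-01]
 [ 3.598e-01 -0.000e+00  9.330e-01]
 [-1.200e-03 -1.000e+00  4.000e-04]]
12022
y hist (array([   0,    0,  147,  219,  235, 6926, 1650,  521,  473,  439,  413,
        310,  257,  250,  182]), array([-0.05 , -0.046, -0.042, -0.038, -0.034, -0.03 , -0.026, -0.022,
       -0.018, -0.014, -0.01 , -0.006, -0.002,  0.002,  0.006,  0.01 ]))
top plane y=0.0040x+0.0137z+-0.0268 8067 xz circle ((-0.3005064129829407, 2.3568692207336426), 24.47545623779297)
```

It clicked through with no slip in the grip. Now I press on to the seat and build up to 15 N.

```bash
python3 -m creep '[{"fingers":0,"xyz":[0,0.002,0],"rot":[0,0,0]},{"fingers":0,"xyz":[0,0.002,0],"rot":[0,0,0]},{"fingers":0,"xyz":[0,0,0],"rot":[0,0,0]}]'
python3 -m creep '[{"fingers":0,"xyz":[0,0.002,0],"rot":[0,0,0]},{"fingers":0,"xyz":[0,0,0],"rot":[0,0,0]}]'
```

```text
time: 16.5
tcp_pos: [0.5076, -0.0864, 0.1295]
ee_rot: [-1.553, -0.289, 0.288]
wrist_force: [-8.2, 4.5, 24.1]
width: 0.041
time: 16.7
tcp_pos: [0.5076, -0.0864, 0.1294]
ee_rot: [-1.553, -0.29, 0.288]
wrist_force: [-13.5, 5.7, 37.3]
width: 0.0412
```

The contact is stiff, about 6.5 N/mm, and the force is now 37 N. I ease back gently to 15 N without letting up.

```bash
python3 -m creep '[{"fingers":0,"xyz":[0,-0.0015,0],"rot":[0,0,0]},{"fingers":0,"xyz":[0,-0.001,0],"rot":[0,0,0]},{"fingers":0,"xyz":[0,0,0],"rot":[0,0,0]}]'
python3 -c "
from h import *
s=sense();print(s['tcp_pos'],s['wrist_force'],s['moment'])"
```

```text
time: 17.0
tcp_pos: [0.5075, -0.0864, 0.1295]
ee_rot: [-1.553, -0.289, 0.289]
wrist_force: [-7.2, 4.4, 20.2]
width: 0.0415
[ 0.50754064 -0.08639861  0.12949151] [-7.19491339  4.41035764 20.18784851] [ 0.76427387  1.19576315 -0.05455555]
```

```bash
python3 -m creep '[{"fingers":0,"xyz":[-0.0008,-0.0006,0.0008],"rot":[0,0,0]},{"fingers":0,"xyz":[0,0,0],"rot":[0,0,0]},{"fingers":0,"xyz":[0,0,0],"rot":[0,0,0]}]'
python3 -c "
from h import *
s=sense();print(s['tcp_pos'],s['wrist_force'],s['moment'])"
```

```text
time: 17.3
tcp_pos: [0.5075, -0.0864, 0.1295]
ee_rot: [-1.553, -0.29, 0.287]
wrist_force: [-3.7, 2.6, 13.6]
width: 0.0412
[ 0.50749203 -0.08637018  0.12950907] [-3.68746376  2.58709491 13.55284265] [0.52941914 0.39742691 0.02907215]
```

```bash
python3 -m creep '[{"fingers":0,"xyz":[-0.0004,0.0004,0.0004],"rot":[0,0,0]},{"fingers":0,"xyz":[0,0,0],"rot":[0,0,0]},{"fingers":0,"xyz":[0,0,0],"rot":[0,0,0]}]'
python3 wg.py wrist12
python3 - <<'E'
from h import *
s,im,d=snap('side','side12'); cv2.imwrite('pics/side12z.png',cv2.resize(im[90:220,280:440],None,fx=4,fy=4,interpolation=cv2.INTER_CUBIC))
for i in range(3):
    snap('top','top12'); s=sense(); print(s['time'],s['wrist_force'].round(1))
E
```

```text
time: 17.6
tcp_pos: [0.5075, -0.0864, 0.1295]
ee_rot: [-1.554, -0.291, 0.287]
wrist_force: [-2.7, 2.2, 13.7]
width: 0.0412
[ 0.50750342 -0.08638039  0.12949711] 17.6 [-2.67  2.16 13.71] 0.04122694886008522
[[ 0.9331  0.003  -0.3597]
 [ 0.3597 -0.002   0.9331]
 [ 0.0021 -1.     -0.003 ]]
12043
y hist (array([   0,    0,  148,  226,  228, 7016, 1589,  504,  479,  446,  392,
        325,  255,  242,  193]), array([-0.05 , -0.046, -0.042, -0.038, -0.034, -0.03 , -0.026, -0.022,
       -0.018, -0.014, -0.01 , -0.006, -0.002,  0.002,  0.006,  0.01 ]))
top plane y=0.0030x+0.0122z+-0.0269 8070 xz circle ((-0.35990849137306213, 2.7651872634887695), 24.362014770507812)
17.75 [-2.5  0.4 14.2]
17.8 [-1.8  2.1 15.1]
17.85 [-2.5  2.2 14.1]
```

View pics/side12z.png

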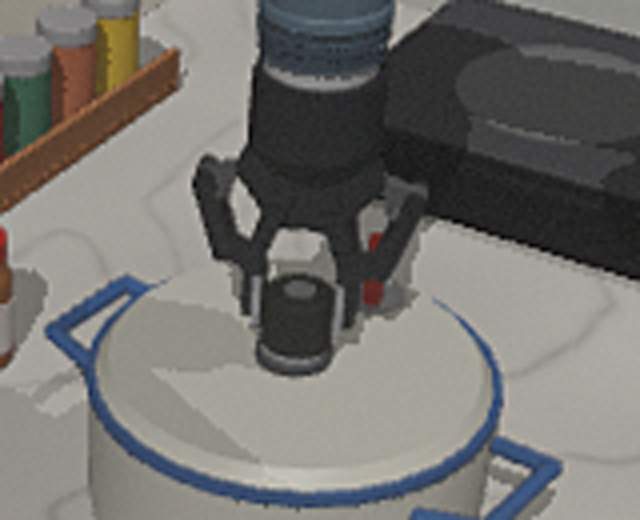

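View pics/wrist12.png

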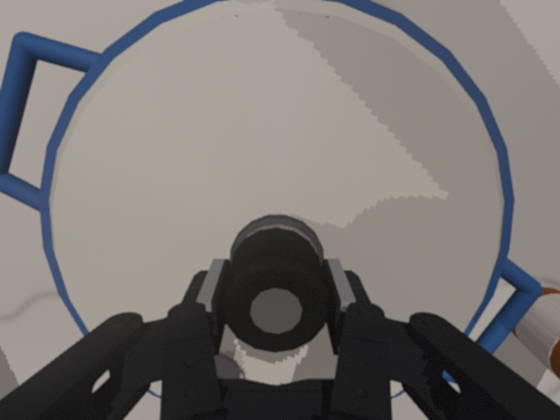

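View pics/top12.png

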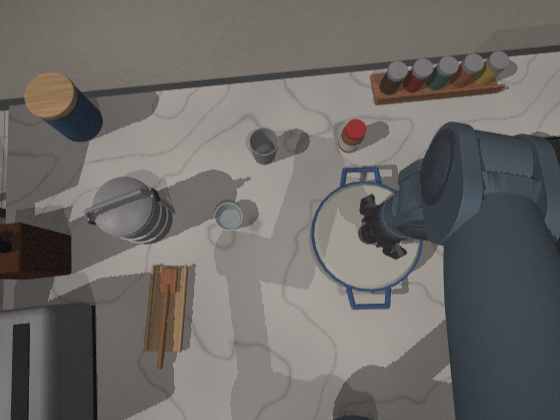

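The cap sits flush on the washer: in the zoomed side view there is no gap at (295,350). Its top is at z ≈ 0.156 as it should be, about 14–15 N is held, and the bystanders have not moved. I hand in.

```bash
python3 -c "
from h import *
print(finish_job()); s=sense(); print(s['time'],s['wrist_force'].round(1),s['tcp_pos'])"
```

```text
the job is handed in; nothing more can be done
None
the job is handed in; nothing more can be done
```

I twisted the vent to its stop and let go, then pressed the black knob home on the stud. I handed the job in at about 17.9 s, still gripping it and pressing down.

- **Vent:** the turning moment jumped from 0.2 to 1.0 N m after about 1.05 rad of tool turn, which was the stop. After I let go, the wrist camera showed the bar back at its starting angle (23.3°).
- **Black knob:** the resistance fell from about 5 N to 1.5 N when its edge was about 6 mm above the seat, which I took as the click. My readings were 0.3 s apart, so I did not catch the 8–12 N peak. The top ended at about z = 0.156 m, which is fully home, and the last side picture showed no gap at the seat.
- **Push:** the last readings were 14.1 to 15.1 N downward, with about 2 to 3 N sideways. Just after the knob seated I overshot to 37 N for a moment, then eased back without dropping below 13.5 N. I had no force reading after handing in.
- **Other things:** they stood where they were in the last top picture.

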